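# Refill a tilt-out bin with clock bushes

## Task

Pull the front of the wider tilt-out bin all the way out to its stop, then carry the scoop over and pour its six brass bushes into the tilted opening. Leave the bin open at its stop, with every bush inside, and set the empty scoop gently back down on the bench, standing level; leave the narrow bin shut and the jar, clock and screwdriver where they are.

Things in the scene. Friction and masses are not known exactly. Their poses are not given: they have to be found in the camera images.
- wide_bin (a joint): (all sizes in mm) opening angle of the wider bench-top tilt-out bin (fixed grey steel shell 160 wide, 140 deep, 176 high; blue front 156 wide, 135 high, 6 thick, hinged along its bottom edge). 0 = shut; grows as the front's top tilts out towards the robot; hard stop at 0.70 rad. May start ajar. Takes about 4 N at the handle and stays where it is left.
- wide_hinge (a point): mid-width on the wide bin's hinge line, 30 above the bench, right below the front edge of the shell's roof. Axes turn with the bin's bucket: shut, x points from the front into the shell (away from the robot), y along the hinge, z up the front. Opening by an angle turns the bucket about -y by it. In these axes the front is at x -6 to 0, z 0 to 135.
- wide_handle (a point): centre of the wide bin's handle, axes as wide_hinge: a round steel bar, 11 diameter, 75 long along y, at x -41, z 130 from wide_hinge, so 35 off the front's outer face and 5 below its top edge. Two posts of 8 diameter, 64 apart, join it to the front.
- wide_mouth (a point): centre of the wide bucket's open top, axes as wide_hinge (x 45, z 115 from it). At the stop it is 40 before the shell, 147 above the bench and faces up: about 95 front to back, 138 wide, front rim 129 and back rim 161 high. Bucket, from wide_hinge: floor z 0 to 5; back wall x 86 to 90, 95 high; sides 95 (by the front 130) high, out to y +-73.
- narrow_bin (a joint): opening angle of the narrower bench-top tilt-out bin (fixed grey steel shell 100 wide, 140 deep, 176 high; blue front 96 wide, 135 high, 6 thick, hinged along its bottom edge). Bystander of the same make and colours; starts shut (0) and stays shut.
- narrow_handle (a point): centre of the narrow bin's handle bar (same bar, same place on its front as on the wide bin).
- scoop_grip (a point): on the axis of the scoop's upright square wooden grip (18 x 18, 72 high, faces along x and y), 50 above the scoop's underside. x points from the grip to the scoop's open end, z up. The aluminium tray (98 long, 74 wide, floor 3 thick, back and side walls 25 high, front end open) begins 9 in front of this axis and ends at 107. About 0.14 kg, the bushes 0.1 kg.
- scoop_lip (a point): middle of the scoop's open end, on top of the tray's floor: 107 in front of and 47 below scoop_grip (same axes).
- jar (a point): small amber jar with white cap (56 diameter, 85 high), bystander; point at its middle.
- clock (a point): small wooden desk clock with a round face (about 100 wide, 106 high, 45 deep), bystander; point at its middle.
- driver (a point): screwdriver lying on the bench (170 long, its handle about 25 thick), bystander; point near its middle.
- bush0: one of six alike turned brass bushes: flange 18 diameter x 6 with a hub 9 diameter x 6 on it, 16 g; origin at the middle of its 12 height. It starts hub up on the scoop's floor.
- bush1: one of six alike turned brass bushes: flange 18 diameter x 6 with a hub 9 diameter x 6 on it, 16 g; origin at the middle of its 12 height. It starts hub up on the scoop's floor.
- bush2: one of six alike turned brass bushes: flange 18 diameter x 6 with a hub 9 diameter x 6 on it, 16 g; origin at the middle of its 12 height. It starts hub up on the scoop's floor.
- bush3: one of six alike turned brass bushes: flange 18 diameter x 6 with a hub 9 diameter x 6 on it, 16 g; origin at the middle of its 12 height. It starts hub up on the scoop's floor.
- bush4: one of six alike turned brass bushes: flange 18 diameter x 6 with a hub 9 diameter x 6 on it, 16 g; origin at the middle of its 12 height. It starts hub up on the scoop's floor.
- bush5: one of six alike turned brass bushes: flange 18 diameter x 6 with a hub 9 diameter x 6 on it, 16 g; origin at the middle of its 12 height. It starts hub up on the scoop's floor.
- scoop: the scoop; origin at the underside of its tray's middle, axes as scoop_grip (58 in front of and 50 below it).
Mind the look-alikes: they are no part of the job. Leave any purple or turquoise look-alike of the part that bears wide_bin alone.

How it is judged (in metres and radians):
On the way, in this order (a step that is already met when the one before it is completed fails the run):
1. the wide bin is pulled out to its stop (value of joint wide_bin above 0.66 rad), for 0.2 s.
2. the scoop is brought over the opening (horizontal distance between scoop_lip and wide_mouth below 0.12 m and height (world z) of scoop_lip above 0.11 m), for 0.05 s.
3. all six bushes are in the wide bin's bucket, the bin still at its stop (value of joint wide_bin above 0.62 rad and x of bush0 in the frame of wide_hinge between -0.002 and 0.092 m and y of bush0 in the frame of wide_hinge between -0.073 and 0.073 m and z of bush0 in the frame of wide_hinge between 0 and 0.1 m and x of bush1 in the frame of wide_hinge between -0.002 and 0.092 m and y of bush1 in the frame of wide_hinge between -0.073 and 0.073 m and z of bush1 in the frame of wide_hinge between 0 and 0.1 m and x of bush2 in the frame of wide_hinge between -0.002 and 0.092 m and y of bush2 in the frame of wide_hinge between -0.073 and 0.073 m and z of bush2 in the frame of wide_hinge between 0 and 0.1 m and x of bush3 in the frame of wide_hinge between -0.002 and 0.092 m and y of bush3 in the frame of wide_hinge between -0.073 and 0.073 m and z of bush3 in the frame of wide_hinge between 0 and 0.1 m and x of bush4 in the frame of wide_hinge between -0.002 and 0.092 m and y of bush4 in the frame of wide_hinge between -0.073 and 0.073 m and z of bush4 in the frame of wide_hinge between 0 and 0.1 m and x of bush5 in the frame of wide_hinge between -0.002 and 0.092 m and y of bush5 in the frame of wide_hinge between -0.073 and 0.073 m and z of bush5 in the frame of wide_hinge between 0 and 0.1 m), for 0.2 s.
At the end, for the whole second after the job is handed in: The wide bin is open at its stop (over 0.62 of 0.70 rad) with all six bushes inside its bucket; the scoop stands on the bench, level within 0.1 rad; the narrow bin is shut (below 0.1 rad) (all of step 3 and height (world z) of scoop_grip between 0.042 and 0.058 m and angle between scoop_grip's own z axis and vertical below 0.1 rad and value of joint narrow_bin below 0.1 rad); the robot touches nothing.
It fails at once if the narrow bin is pulled open (over 0.1 rad) (value of joint narrow_bin above 0.1 rad).
It fails at once if the jar, clock or screwdriver is moved more than 40 mm (distance of any of jar, clock, driver from where it was at the start of the episode above 0.04 m).
It fails at once if the scoop is dropped (falls freely from more than about 25 mm) (linear speed of scoop above 0.7 m/s and contact force between each of the fingers, the arm and scoop below 0.01 N).
It also fails if it takes over 72 s, if anything falls off the work surface, if the arm or the gripper's body presses on something with over 40 N, if the wrist force passes 120 N, or if a joint passes its speed limit or range.

## Robot

A 6-joint arm with a two-finger parallel gripper is mounted at the origin on the work surface. World frame = base frame: x ahead of the robot, y to its left, z up, the work surface at z = 0. Lengths are in m, angles in degrees, forces in N, time in s.
With the tool pointing down it reaches from about 0.4 to 0.825 m from the base axis. Payload 7 kg.
Tool frame: the origin (TCP) lies at the very end of the fingers, on their centre line; the grasp point (between the pads) lies 19 mm behind it; z points along the fingers, y is the line along which they close (so a half turn about z gives the same grasp; the last joint's range is limited). The gripper opens to 88 mm and grips with 3 to 60 N. Pads are 19 mm wide; open, the fingers measure 130 mm over their backs; the gripper's body (78 mm by 193 mm) begins 47 mm behind the grasp point.
Start: joints at [82.282, 20.546, 0.682, 0, -70.136, -16.507], TCP at [0.277, 0.616, 0.227] pointing down, gripper open.
Joint ranges: [-176.03, 176.03], [-82.01, 121.73], [-58.28, 71.71], [-173.87, 95.51], [-174.79, -0.11], [-173.66, 173.66]. Speed limits (degrees/s): [136.94, 136.94, 172.46, 180, 180, 180].

## Interface

Orientations are given as [roll, pitch, yaw] about the fixed x, y, z axes, in that order (R = Rz(yaw) Ry(pitch) Rx(roll)).
In Python, from plant import ctrl gives the robot as it stands.
- The arm moves only by the tool carry_out, never from a script. Its argument "deltas" is a list that holds one entry, the list of rows, each a list of 5 numbers: the shift along the tool's x, y, z scaled (see below), then the turn about the tool's z scaled (see below), then the opening, from -1 (shut) to 1 (fully open). A call has 1 to 5 rows; each row is the pose to reach, as a shift and turn from the pose commanded when the call began, along the tool's axes at that moment, turning the shorter way round; what a row does not reach only later rows make up. The controller multiplies each number of a shift by 20 cm and each number of a turn by 2 pi rad. A row lasts 1/10 s, in which the tool goes at most 50 mm and 8.59 degrees, less where a joint would pass 70% of its speed; a pose out of reach is approached as far as the arm can. A call with a number of a shift or a turn outside -1 to 1 is refused whole. A call with a gripper value outside its range is refused whole. The fingers move at their own pace and stop on an object; the grip force is fixed at half the most. Time passes only in rows, so rows that repeat a pose let the fingers close. It gives the time, the measured TCP pose, the force, the opening and the grip force at its end, in the units of the state.
- ctrl.get_obs(): the state, without advancing time (a new reading comes with each control period).
- ctrl.snapshot(name): name is "side" or "top" or "wrist"; returns a dict with "color" (420x560x3 uint8, red, green, blue), "camera_matrix" (3x3 intrinsics, pixels), "k1" (the pictures are not rectified: a ray, as slopes to the right and down, at radius r is drawn at 1 + k1 r^2 times it, then the intrinsics apply), "R" (3x3) and "t" (3): a world point X has camera coordinates R X + t. Camera axes: x right, y down, z forward; pixel columns grow to the right and rows downward; lengths in m; the calibration is good to about 2 mm. A picture is of the moment at which its call begins. There is no depth.
- ctrl.close_job(): hands the job in; it is judged then, once.
Trained networks look in a picture, given as the dict that the camera call returned (one of the last four; its "shot" number tells which), for a name from the list of things; names that differ only in an ending like _2 or _b are one class to them, and where a whole thing is asked for, a point or a joint stands for the part that bears it (a point fixed in the world has none). Each returns a list of dicts, best first, with "p" (0 to 1); they miss things now and then, are a little off and sometimes report something else, mostly with a low value. They report only what shows in the picture. A call takes as long as a camera call. They do not tell look-alikes from the thing itself.
- ctrl.search_frame(picture, name): "centre" ([column, row] in pixels, amid what is visible of it).
- ctrl.silhouettes(picture, name): "mask" (420x560 bool, what is visible of it) and "centre" ([column, row] in pixels, amid what is visible of it).
- ctrl.spot_point(picture, name): "centre" ([column, row] in pixels: a listed point, or the origin of a listed thing).
The state is a dict: "clock": time; "joint_pos": joint angles; "qvel": joint speeds; "tau": joint torques, N m; "tool_pos": TCP position; "orientation": TCP orientation; "force": force on the tool from outside, world axes, zero at the start; "moment": the same for the moment, N m; "opening": finger opening in m; "gripper_force": force on a finger pad.
Only numpy, scipy, OpenCV 4.12 (cv2) and the standard library are available. Lean on these libraries where they do the work, as an engineer would, in place of code of your own. Each camera call takes 0.05 s, during which the arm holds its last target. There are 200 camera calls.

## Working session

There is one attempt and no reset: what is moved stays moved. The work goes in short steps, Python scripts to look and compute and a tool call to move; the robot and the scene stay as the last step left them, time stands still between calls to the robot, and variables do not carry over. Pictures are saved under pics/ and viewed, at most 10 in all, crops included, and the job is handed in when it is done.

Besides the shell and the picture viewer there is one more tool, called as name(argument=value, ...) on one line, values as JSON. carry_out: Moves the arm, as the interface text tells. Its arguments: {"type":"object","properties":{"deltas":{"type":"array"}},"required":["deltas"]}

```bash
ls; mkdir -p pics
cat > h.py <<'E'
import numpy as np, cv2
from plant import ctrl
from scipy.spatial.transform import Rotation as Ro
def snap(n,save=None):
    s=ctrl.snapshot(n)
    if save: cv2.imwrite('pics/'+save,s['color'][:,:,::-1])
    return s
def ray(s,px):
    K=np.array(s['camera_matrix']);d=np.array([(px[0]-K[0,2])/K[0,0],(px[1]-K[1,2])/K[1,1]])
    u=d.copy()
    for _ in range(20): u=d/(1+s['k1']*(u@u))
    R=np.array(s['R']);c=-R.T@np.array(s['t']);v=R.T@np.r_[u,1]
    return c,v/np.linalg.norm(v)
def onz(s,px,z):
    c,v=ray(s,px);return c+v*(z-c[2])/v[2]
def tri(obs):
    A=0;b=0
    for s,px in obs:
        c,v=ray(s,px);P=np.eye(3)-np.outer(v,v);A=A+P;b=b+P@c
    return np.linalg.solve(A,b)
def proj(s,X):
    p=np.array(s['R'])@X+np.array(s['t']);u=p[:2]/p[2];u=u*(1+s['k1']*(u@u));K=np.array(s['camera_matrix'])
    return np.array([K[0,0]*u[0]+K[0,2],K[1,1]*u[1]+K[1,2]])
def st():
    o=ctrl.get_obs();print({k:np.round(o[k],3).tolist() for k in('clock','tool_pos','orientation','force','opening','gripper_force','joint_pos')});return o
E
python3 - <<'E'
from h import *
st()
S={n:snap(n,n+'0.png') for n in('side','top')}
for n,s in S.items():
    print(n,(-np.array(s['R']).T@s['t']).round(3))
    for k in('wide_hinge','wide_handle','wide_mouth','narrow_handle','scoop_grip','scoop_lip','scoop','jar','clock','driver'):
        print(n,k,[(np.round(d['centre']).tolist(),round(d['p'],2)) for d in ctrl.spot_point(s,k)][:4])
a=np.hstack([S['side']['color'],S['top']['color']])
cv2.imwrite('pics/b0.png',cv2.resize(a,(800,300),interpolation=cv2.INTER_AREA)[:,:,::-1])
E
```

```text
pics
{'clock': 0.0, 'tool_pos': [0.277, 0.615, 0.226], 'orientation': [179.903, -0.01, -24.232], 'force': [-0.327, 0.175, -0.394], 'opening': 0.088, 'gripper_force': 0.0, 'joint_pos': [82.284, 20.593, 0.632, -0.02, -70.135, -16.509]}
side [-0.013 -0.75   1.166]
side wide_hinge [([153.0, 218.0], 0.79), ([331.0, 237.0], 0.68), ([301.0, 327.0], 0.59)]
side wide_handle [([133.0, 190.0], 0.73), ([229.0, 179.0], 0.63), ([317.0, 212.0], 0.56), ([285.0, 311.0], 0.55)]
side wide_mouth [([341.0, 198.0], 0.89), ([317.0, 297.0], 0.88)]
side narrow_handle [([236.0, 188.0], 0.71), ([390.0, 271.0], 0.66), ([250.0, 197.0], 0.23)]
side scoop_grip [([229.0, 179.0], 0.81), ([278.0, 262.0], 0.26)]
side scoop_lip [([253.0, 202.0], 0.59), ([243.0, 196.0], 0.51)]
side scoop [([244.0, 195.0], 0.65)]
side jar [([308.0, 175.0], 0.94)]
side clock [([284.0, 136.0], 0.87)]
side driver [([242.0, 196.0], 0.67), ([252.0, 200.0], 0.57)]
top [0.355 0.018 0.937]
top wide_hinge [([314.0, 169.0], 0.82), ([398.0, 271.0], 0.81)]
top wide_handle [([417.0, 285.0], 0.91), ([318.0, 183.0], 0.62), ([156.0, 370.0], 0.56), ([311.0, 171.0], 0.42)]
top wide_mouth [([315.0, 142.0], 0.58)]
top narrow_handle [([431.0, 165.0], 0.92)]
top scoop_grip [([174.0, 227.0], 0.69), ([217.0, 217.0], 0.54)]
top scoop_lip [([218.0, 216.0], 0.57), ([225.0, 148.0], 0.57)]
top scoop [([198.0, 221.0], 0.64)]
top jar [([225.0, 143.0], 0.61), ([209.0, 226.0], 0.18), ([214.0, 216.0], 0.17)]
top clock [([153.0, 128.0], 0.77), ([317.0, 142.0], 0.67), ([200.0, 228.0], 0.16)]
top driver [([307.0, 238.0], 0.93)]
```

View pics/side0.png

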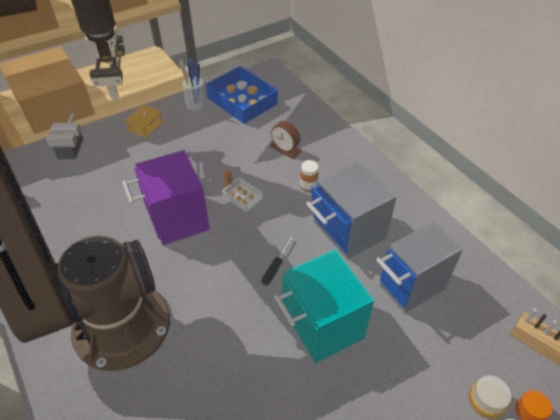

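View pics/top0.png

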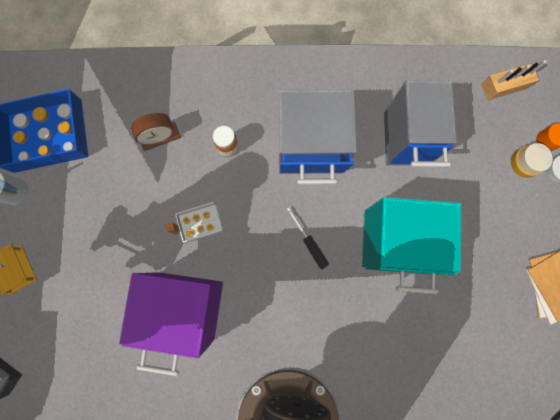

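The wide bin is the grey shell with the blue front at top (317,130) / side (350,205). The narrow grey/blue bin is at top (425,120) / side (420,265). The purple bin at top (175,315) and the turquoise bin at top (415,235) are look-alikes to avoid. The wide one fits: it is grey and blue, and its roof is about 75 px wide against 60. The scoop is at top (198,222), with its grip at (172,228). I'll confirm in one crop with measurements.

Run:
```python
from h import *
T=snap('top');S=snap('side')
for k in('wide_handle','scoop_grip','scoop_lip','scoop','jar','clock','driver','narrow_handle'):
    for n,s in(('top',T),('side',S)):
        print(n,k,[(np.round(d['centre'],1).tolist(),round(d['p'],2)) for d in ctrl.spot_point(s,k)][:4])
for nm,px in dict(a=(280,91),b=(354,91),c=(356,153),d=(280,153),n1=(406,82),n2=(453,84),n3=(455,143),n4=(391,143)).items(): print('roof',nm,onz(T,px,.176).round(3))
print('whandle',tri([(T,(318,181)),(S,(317,212))]).round(3))
print('grip',tri([(T,(172,228)),(S,(228,177))]).round(3))
for p in((364,205),(461,204),(461,272),(364,272)): print('turq',onz(T,p,.176).round(3))
for p in((137,273),(222,282),(200,356),(121,346)): print('purp',onz(T,p,.176).round(3))
bl=[]
for m in ctrl.silhouettes(T,'scoop')[:3]:
    ys,xs=np.where(m['mask']); print('scoopmask',m['p'],m['centre'],xs.min(),xs.max(),ys.min(),ys.max(),cv2.minAreaRect(np.c_[xs,ys].astype(np.float32)))
c=T['color']
a=cv2.resize(c[75:255,140:340],(660,594),interpolation=cv2.INTER_CUBIC)
cv2.imwrite('pics/c1.png',a[:,:,::-1])
```

```text
top wide_handle [([415.3, 288.1], 0.98), ([159.2, 369.7], 0.9), ([318.3, 177.8], 0.56)]
side wide_handle [([287.0, 311.1], 0.97), ([130.1, 189.5], 0.92), ([317.8, 207.7], 0.77)]
top scoop_grip [([173.4, 225.3], 0.57)]
side scoop_grip [([227.7, 175.8], 0.98), ([250.3, 197.9], 0.43)]
top scoop_lip [([219.3, 215.6], 0.85), ([318.8, 181.3], 0.43), ([305.9, 236.3], 0.26)]
side scoop_lip [([253.7, 203.6], 0.62)]
top scoop [([201.4, 219.6], 0.59)]
side scoop [([243.5, 195.0], 0.9)]
top jar [([225.2, 144.5], 0.79)]
side jar [([312.0, 175.8], 0.83)]
top clock [([151.5, 129.5], 0.58), ([197.5, 226.3], 0.34), ([199.3, 220.1], 0.3)]
side clock [([284.3, 131.8], 0.8)]
top driver [([305.8, 239.5], 0.83)]
side driver [([276.8, 262.5], 0.78)]
top narrow_handle [([429.1, 162.7], 0.73), ([207.1, 224.8], 0.67)]
side narrow_handle [([388.9, 271.9], 0.64)]
roof a [0.727 0.016 0.176]
roof b [ 0.727 -0.142  0.176]
roof c [ 0.59  -0.141  0.176]
roof d [0.59  0.016 0.176]
roof n1 [ 0.748 -0.255  0.176]
roof n2 [ 0.744 -0.356  0.176]
roof n3 [ 0.612 -0.35   0.176]
roof n4 [ 0.612 -0.215  0.176]
whandle [ 0.536 -0.063  0.158]
grip [0.45  0.271 0.048]
turq [ 0.481 -0.154  0.176]
turq [ 0.483 -0.353  0.176]
turq [ 0.345 -0.344  0.176]
turq [ 0.347 -0.149  0.176]
purp [0.345 0.302 0.176]
purp [0.328 0.132 0.176]
purp [0.186 0.172 0.176]
purp [0.203 0.328 0.176]
scoopmask 0.93 [195.1, 220.2] 166 222 202 242 ((192.81495666503906, 223.80783081054688), (32.92955780029297, 54.28605270385742), 72.6459732055664)
```

View pics/c1.png

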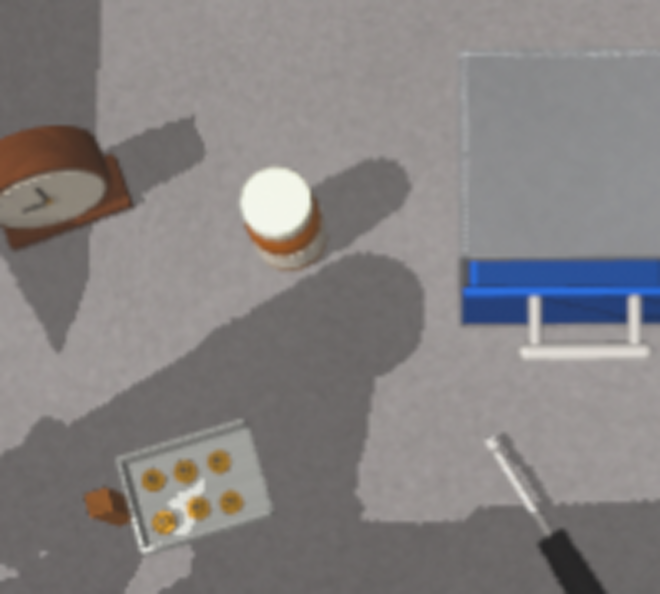

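The crop confirms it: the wide grey shell has a slightly ajar blue front, with its handle at top (318,181). The scoop holds six bushes and points towards -y and a little +x.

The tool always points down. So I'll hook the handle with closed fingers, and later pivot the scoop in the pads by lifting its front under the fixed roof edge.

```bash
cat >> h.py <<'E'
def to(x,y,z,yaw):
    o=ctrl.get_obs();p=np.array(o['tool_pos']);R=Ro.from_euler('xyz',o['orientation'],degrees=True).as_matrix()
    d=R.T@(np.array([x,y,z])-p);t=-((yaw-o['orientation'][2]+180)%360-180)
    print('row',(d/.2).round(3),round(t/360,4),'rows>=',np.ceil(max(np.linalg.norm(d)/.05,abs(t)/8.59)));
E
python3 -c "
from h import *
to(.556,-.063,.25,0)"
```

```text
row [ 2.664  2.522 -0.117] -0.0673 rows>= 15.0
```

carry_out(deltas=[[[0.89,0.84,-0.11,0,-1],[0.89,0.84,-0.11,0,-1],[0.89,0.84,-0.11,0,-1],[0.89,0.84,-0.11,0,-1],[0.89,0.84,-0.11,0,-1]]])

```text
clock: 2.55
tool_pos: [0.3708, 0.3872, 0.249]
orientation: [-180.0, -0.0, -24.2]
force: [1.3, 0.1, -0.4]
opening: 0.0532
gripper_force: 0.0
```

carry_out(deltas=[[[0.89,0.84,0,0,-1],[0.89,0.84,0,0,-1],[0.89,0.84,0,0,-1],[0.89,0.84,0,0,-1],[0.89,0.84,0,0,-1]]])

```text
clock: 3.05
tool_pos: [0.4641, 0.1609, 0.2491]
orientation: [-179.9, -0.0, -24.2]
force: [1.4, 0.4, -0.9]
opening: 0.0132
gripper_force: 0.0
```

carry_out(deltas=[[[0.8,0.76,0,-0.067,-1],[0.8,0.76,0,-0.067,-1],[0.8,0.76,0,-0.067,-1],[0.8,0.76,0,-0.067,-1],[0.8,0.76,0,-0.067,-1]]])

```text
clock: 3.55
tool_pos: [0.5479, -0.0434, 0.2488]
orientation: [-180.0, -0.0, -0.0]
force: [0.5, 0.9, 0.3]
opening: 0.0008
gripper_force: 0.0
```

Run:
```python
from h import *
st(); to(.556,-.063,.25,0)
s=snap('wrist','w1.png');T=snap('top')
for n in('wide_handle','wide_hinge'): print(n,[(np.round(d['centre'],1).tolist(),round(d['p'],2)) for d in ctrl.spot_point(s,n)][:4])
for X in([.536,-.063,.158],[.536,-.1,.158],[.536,-.026,.158],[.59,-.063,.176]): print(proj(s,np.array(X)).round())
```

```text
{'clock': 3.55, 'tool_pos': [0.548, -0.043, 0.249], 'orientation': [-180.0, -0.038, -0.035], 'force': [0.459, 0.879, 0.323], 'opening': 0.001, 'gripper_force': 0.0, 'joint_pos': [15.901, 7.892, -13.334, 0.011, -68.737, 74.06]}
row [ 0.041  0.098 -0.006] -0.0001 rows>= 1.0
wide_handle [([301.9, 217.8], 0.77), ([125.3, 233.5], 0.71), ([465.2, 399.2], 0.55)]
wide_hinge [([106.6, 236.3], 0.58)]
[302. 220.]
[343. 220.]
[262. 220.]
[306. 164.]
```

View pics/w1.png

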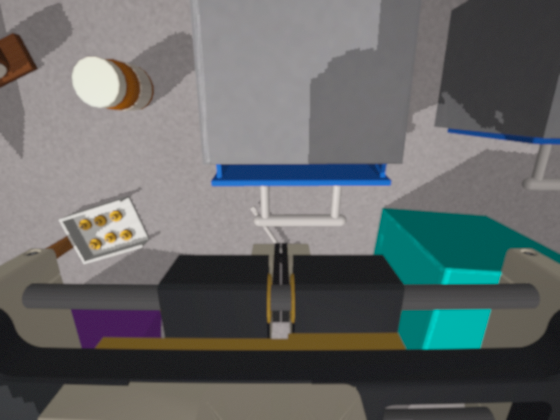

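The bar shows at (256–344, 219), as predicted, and the roof edge at row 162. I'm hooking behind the bar now.

carry_out(deltas=[[[0.041,0.08,0.2,0,-1],[0.041,0.08,0.3,0,-1],[0.041,0.08,0.4,0,-1],[0.041,0.08,0.52,0,-1],[0.041,0.08,0.52,0,-1]]])

```text
clock: 4.25
tool_pos: [0.5532, -0.0563, 0.1418]
orientation: [180.0, 0.3, -0.1]
force: [-0.3, -0.5, 0.2]
opening: 0.0003
gripper_force: 0.0
```

Run:
```python
from h import *
st()
for th in(.1,.2,.3,.4,.5,.6,.66,.7):
    c,s=np.cos(th),np.sin(th); print(th,'bar x,z',round(.59-.041*c-.13*s,3),round(.03-.041*s+.13*c,3))
```

```text
{'clock': 4.25, 'tool_pos': [0.553, -0.056, 0.142], 'orientation': [179.98, 0.295, -0.051], 'force': [-0.307, -0.453, 0.163], 'opening': 0.0, 'gripper_force': 0.0, 'joint_pos': [14.33, 13.699, -20.896, -0.065, -55.695, 75.656]}
0.1 bar x,z 0.536 0.155
0.2 bar x,z 0.524 0.149
0.3 bar x,z 0.512 0.142
0.4 bar x,z 0.502 0.134
0.5 bar x,z 0.492 0.124
0.6 bar x,z 0.483 0.114
0.66 bar x,z 0.478 0.108
0.7 bar x,z 0.475 0.103
```

carry_out(deltas=[[[-0.05,0,0.01,0,-1],[-0.1,0,0.03,0,-1],[-0.15,0,0.06,0,-1],[-0.19,0,0.09,0,-1],[-0.22,0,0.12,0,-1]]])

```text
clock: 4.75
tool_pos: [0.5131, -0.0561, 0.1227]
orientation: [-180.0, -0.3, -0.0]
force: [2.6, 1.1, 1.6]
opening: 0.0006
gripper_force: 1.2
```

Run:
```python
from h import *
st(); s=snap('wrist');T=snap('top');S=snap('side')
for n,q in(('w',s),('t',T),('s',S)): print(n,[(np.round(d['centre'],1).tolist(),round(d['p'],2)) for d in ctrl.spot_point(q,'wide_handle')][:4], [(th,proj(q,np.array([.59-.041*np.cos(th)-.13*np.sin(th),-.063,.03-.041*np.sin(th)+.13*np.cos(th)])).round().tolist()) for th in(.1,.3,.4,.5,.7)])
```

```text
{'clock': 4.75, 'tool_pos': [0.513, -0.056, 0.123], 'orientation': [-179.957, -0.307, -0.008], 'force': [2.643, 1.098, 1.573], 'opening': 0.001, 'gripper_force': 1.154, 'joint_pos': [15.602, 10.958, -27.58, 0.053, -51.155, 74.358]}
w [] [(0.1, [296.0, 243.0]), (0.3, [294.0, 273.0]), (0.4, [293.0, 282.0]), (0.5, [292.0, 287.0]), (0.7, [291.0, 291.0])]
t [([415.5, 285.9], 0.94)] [(0.1, [318.0, 181.0]), (0.3, [317.0, 193.0]), (0.4, [317.0, 199.0]), (0.5, [317.0, 204.0]), (0.7, [316.0, 213.0])]
s [([130.4, 190.5], 0.81), ([304.6, 223.7], 0.76), ([287.5, 312.3], 0.58)] [(0.1, [317.0, 213.0]), (0.3, [309.0, 220.0]), (0.4, [305.0, 224.0]), (0.5, [302.0, 227.0]), (0.7, [296.0, 235.0])]
```

carry_out(deltas=[[[0.01,0,-0.1,0,-1],[0.01,0,-0.2,0,-1],[-0.03,-0.08,-0.22,0,-1],[-0.08,-0.08,-0.2,0,-1],[-0.08,-0.08,-0.12,0,-1]]])

```text
clock: 5.55
tool_pos: [0.495, -0.041, 0.1455]
orientation: [-180.0, -0.1, -0.1]
force: [0.4, 0.7, 0.3]
opening: 0.0008
gripper_force: 0.0
```

carry_out(deltas=[[[-0.01,0,0.05,0,-1],[-0.04,0,0.09,0,-1],[-0.08,0,0.14,0,-1],[-0.11,0,0.18,0,-1],[-0.13,0,0.21,0,-1]]])

```text
clock: 6.05
tool_pos: [0.4719, -0.0418, 0.1071]
orientation: [179.9, -0.3, 0.1]
force: [-21.9, 2.1, 89.6]
opening: 0.0006
gripper_force: 45.5
```

Run:
```python
from h import *
st(); T=snap('top');S=snap('side')
for n,q in(('t',T),('s',S)): print(n,[(np.round(d['centre'],1).tolist(),round(d['p'],2)) for d in ctrl.spot_point(q,'wide_handle')][:4], [(th,proj(q,np.array([.59-.041*np.cos(th)-.13*np.sin(th),-.063,.03-.041*np.sin(th)+.13*np.cos(th)])).round().tolist()) for th in(.5,.6,.7)])
```

```text
{'clock': 6.05, 'tool_pos': [0.472, -0.042, 0.107], 'orientation': [179.861, -0.289, 0.104], 'force': [-21.87, 2.066, 89.62], 'opening': 0.001, 'gripper_force': 45.454, 'joint_pos': [19.014, 8.178, -33.778, 0.304, -47.816, 70.886]}
t [([414.4, 287.0], 0.55)] [(0.5, [317.0, 204.0]), (0.6, [316.0, 209.0]), (0.7, [316.0, 213.0])]
s [([285.5, 311.9], 0.93), ([296.3, 235.6], 0.86), ([131.9, 190.0], 0.75)] [(0.5, [302.0, 227.0]), (0.6, [299.0, 231.0]), (0.7, [296.0, 235.0])]
```

The bin is at its stop (handle at side (296,236) matches 0.70 rad, and the force is rising). I'm backing off and heading for the scoop.

carry_out(deltas=[[[0,0,-0.15,0,-1],[0,0,-0.4,0,-1],[0,0,-0.6,0,0],[0,-0.2,-0.65,0,0.5],[0,-0.4,-0.65,0,1]]])

```text
clock: 6.75
tool_pos: [0.4703, 0.0392, 0.2347]
orientation: [-179.9, -0.2, -0.3]
force: [0.9, 0.5, -0.5]
opening: 0.0193
gripper_force: 0.0
```

Run:
```python
from h import *
st(); T=snap('top')
l=onz(T,(219.3,215.6),.003);print('lip',l)
m=onz(T,(192.8,223.8),.01)
g=np.array([.45,.271]);d=l[:2]-g;print(np.hypot(*d),np.degrees(np.arctan2(d[1],d[0])))
# tray corners from crop c1 : scale 3.3, origin (140,75)
for p in((117,457),(243,420),(272,512),(143,552)):
    print(onz(T,(140+p[0]/3.3,75+p[1]/3.3),.025 if p!=(272,512) else .025).round(3))
to(.45,.25,.24,15)
```

```text
{'clock': 6.75, 'tool_pos': [0.47, 0.039, 0.235], 'orientation': [-179.918, -0.201, -0.273], 'force': [0.872, 0.49, -0.534], 'opening': 0.019, 'gripper_force': 0.0, 'joint_pos': [28.766, 0.549, -23.342, 0.029, -65.893, 60.949]}
lip [0.48392253 0.16691066 0.003     ]
0.10947752089224667 -71.94930489899373
[0.486 0.271 0.025]
[0.514 0.178 0.025]
[0.445 0.155 0.025]
[0.416 0.249 0.025]
row [-0.104 -1.033 -0.031] -0.0421 rows>= 5.0
```

carry_out(deltas=[[[-0.1,-1,0,-0.048,1],[-0.1,-1,0,-0.048,1],[-0.1,-1,0,-0.048,1],[-0.1,-1,0,-0.048,1],[-0.1,-1,0,-0.048,1]]])

```text
clock: 7.3
tool_pos: [0.4494, 0.2431, 0.2316]
orientation: [180.0, 0.0, 17.4]
force: [-0.5, -1.0, -0.2]
opening: 0.0627
gripper_force: 0.0
```

Run:
```python
from h import *
st(); s=snap('wrist','w2.png')
for k in('scoop_grip','scoop_lip','scoop'): print(k,[(np.round(d['centre'],1).tolist(),round(d['p'],2)) for d in ctrl.spot_point(s,k)][:3])
for X in([.449,.27,.05],[.449,.27,.072],[.484,.167,.003]): print(proj(s,np.array(X)).round())
to(.449,.270,.2,17)
```

```text
{'clock': 7.3, 'tool_pos': [0.449, 0.243, 0.232], 'orientation': [179.97, 0.048, 17.408], 'force': [-0.539, -1.011, -0.175], 'opening': 0.063, 'gripper_force': 0.0, 'joint_pos': [50.456, 4.812, -19.201, -0.001, -66.043, 56.952]}
scoop_grip [([254.9, 175.7], 0.62)]
scoop_lip [([548.2, 254.0], 0.73), ([342.5, 172.0], 0.64)]
scoop [([304.2, 167.1], 0.72)]
[260. 177.]
[258. 181.]
[343. 168.]
row [ 0.044 -0.154  0.16 ] 0.0005 rows>= 1.0
```

View pics/w2.png

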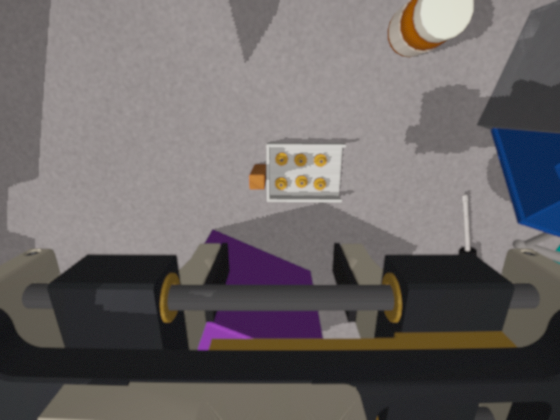

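The grip top is at (258,181), as predicted, and the tray is aligned with the image axes. I'm grasping it across its x faces for a short relocation away from the purple bin.

carry_out(deltas=[[[0.044,-0.154,0.1,0,1],[0.044,-0.154,0.35,0,1],[0.044,-0.154,0.6,0,1],[0.044,-0.154,0.8,0,1],[0.044,-0.154,0.97,0,1]]])

```text
clock: 8.0
tool_pos: [0.4491, 0.2686, 0.0367]
orientation: [180.0, 0.1, 17.0]
force: [0.5, 1.2, 0.1]
opening: 0.0873
gripper_force: 0.0
```

carry_out(deltas=[[[0,0,0,0,0.2],[0,0,0,0,-0.3],[0,0,0,0,-0.8],[0,0,0,0,-1],[0,0,0,0,-1]]])

```text
clock: 8.5
tool_pos: [0.45, 0.2717, 0.0401]
orientation: [-179.9, -0.1, 17.2]
force: [-0.4, 0.2, 0.4]
opening: 0.0534
gripper_force: 0.0
```

carry_out(deltas=[[[0,0,0,0,-1],[0,0,0,0,-1],[0,0,0,0,-1],[0,0,0,0,-1],[0,0,0,0,-1]]])

```text
clock: 9.0
tool_pos: [0.4493, 0.271, 0.0385]
orientation: [180.0, 0.0, 17.2]
force: [0.3, -0.8, 0.4]
opening: 0.0177
gripper_force: 30.0
```

Run:
```python
from h import *
st(); to(.45,.14,.05,65)
```

```text
{'clock': 9.0, 'tool_pos': [0.449, 0.271, 0.039], 'orientation': [179.996, 0.007, 17.18], 'force': [0.296, -0.79, 0.395], 'opening': 0.018, 'gripper_force': 30.0, 'joint_pos': [52.54, 18.262, -31.429, -0.0, -40.318, 54.64]}
row [-0.19   0.627 -0.057] -0.1328 rows>= 6.0
```

carry_out(deltas=[[[0,0,-0.03,0,-1],[0,0.02,-0.06,-0.01,-1],[-0.01,0.06,-0.07,-0.025,-1],[-0.03,0.13,-0.07,-0.045,-1],[-0.05,0.2,-0.07,-0.065,-1]]])

```text
clock: 9.5
tool_pos: [0.4514, 0.2294, 0.0527]
orientation: [-180.0, 0.0, 40.9]
force: [0.6, -0.2, -2.2]
opening: 0.0179
gripper_force: 30.0
```

Run:
```python
from h import *
st(); to(.46,.17,.0395,65)
```

```text
{'clock': 9.5, 'tool_pos': [0.451, 0.229, 0.053], 'orientation': [-179.994, 0.02, 40.882], 'force': [0.63, -0.237, -2.157], 'opening': 0.018, 'gripper_force': 29.999, 'joint_pos': [49.193, 15.606, -32.941, -0.013, -41.471, 81.699]}
row [-0.162  0.253  0.066] -0.067 rows>= 3.0
```

carry_out(deltas=[[[-0.04,0.07,0,-0.018,-1],[-0.09,0.14,0,-0.038,-1],[-0.13,0.2,0,-0.055,-1],[-0.15,0.24,0,-0.065,-1],[-0.162,0.253,0.01,-0.067,-1]]])

```text
clock: 10.0
tool_pos: [0.4599, 0.1696, 0.0508]
orientation: [-180.0, -0.0, 64.7]
force: [-0.4, -0.5, -2.8]
opening: 0.018
gripper_force: 30.0
```

carry_out(deltas=[[[0,0,0.02,0,-1],[0,0,0.04,0,-1],[0,0,0.055,0,-1],[0,0,0.063,0,-1],[0,0,0.065,0,-1]]])

```text
clock: 10.5
tool_pos: [0.4596, 0.1706, 0.0385]
orientation: [180.0, 0.0, 64.7]
force: [-8.7, -1.3, 21.1]
opening: 0.0182
gripper_force: 30.0
```

Run:
```python
from h import *
st()
```

```text
{'clock': 10.5, 'tool_pos': [0.46, 0.171, 0.038], 'orientation': [179.998, 0.036, 64.727], 'force': [-8.686, -1.32, 21.051], 'opening': 0.018, 'gripper_force': 30.003, 'joint_pos': [43.404, 15.574, -35.734, 0.023, -38.724, 111.304]}
```

carry_out(deltas=[[[0,0,-0.01,0,1],[0,0,-0.01,0,1],[0,0,-0.01,0,1],[0,0,-0.01,0,1],[0,0,-0.15,0,1]]])

```text
clock: 11.0
tool_pos: [0.4579, 0.1688, 0.0649]
orientation: [-179.8, 0.3, 64.7]
force: [1.1, -0.3, -0.3]
opening: 0.0521
gripper_force: 0.0
```

carry_out(deltas=[[[0,0,-0.2,0,1],[0,0,-0.3,0.023,1],[0,0,-0.3,0.046,1],[0,0,-0.3,0.069,1],[0,0,-0.3,0.092,1]]])

```text
clock: 11.5
tool_pos: [0.4599, 0.1703, 0.1277]
orientation: [-180.0, -0.0, 31.2]
force: [0.5, 0.3, 0.7]
opening: 0.0865
gripper_force: 0.0
```

carry_out(deltas=[[[0,0,0,0.023,1],[0,0,0,0.046,1],[0,0,0,0.069,1],[0,0,0,0.092,1],[0,0,0,0.115,1]]])

```text
clock: 12.0
tool_pos: [0.4598, 0.1703, 0.1274]
orientation: [180.0, 0.0, -10.2]
force: [0.2, -0.6, -0.2]
opening: 0.0878
gripper_force: 0.0
```

Run:
```python
from h import *
st(); s=snap('wrist');T=snap('top','t3.png');S=snap('side')
for n,q in(('w',s),('t',T),('s',S)):
  for k in('scoop_grip','scoop_lip'): print(n,k,[(np.round(d['centre'],1).tolist(),round(d['p'],2)) for d in ctrl.spot_point(q,k)][:3])
  print([proj(q,np.array(X)).round().tolist() for X in([.46,.171,.05],[.557,.126,.003])])
a=np.vstack([T['color'][170:290,130:350],s['color'][60:240,130:350]]) 
cv2.imwrite('pics/c3.png',cv2.resize(a,None,fx=2,fy=2)[:,:,::-1])
to(.4597,.1706,.034,-25.3)
```

```text
{'clock': 12.0, 'tool_pos': [0.46, 0.17, 0.127], 'orientation': [179.986, 0.011, -10.173], 'force': [0.192, -0.606, -0.224], 'opening': 0.088, 'gripper_force': 0.0, 'joint_pos': [43.343, 8.457, -30.021, -0.001, -51.54, 36.484]}
w scoop_grip [([280.4, 211.6], 0.61), ([324.2, 124.9], 0.57)]
w scoop_lip [([312.8, 90.7], 0.6)]
[[280.0, 212.0], [310.0, 87.0]]
t scoop_grip [([215.9, 221.3], 0.98)]
t scoop_lip [([235.1, 187.4], 0.88)]
[[214.0, 223.0], [236.0, 187.0]]
s scoop_grip [([249.8, 199.8], 0.63), ([282.7, 201.9], 0.25)]
s scoop_lip [([282.8, 200.5], 0.76)]
[[247.0, 196.0], [284.0, 203.0]]
row [-0.001 -0.001  0.468] 0.0432 rows>= 2.0
```

View pics/c3.png

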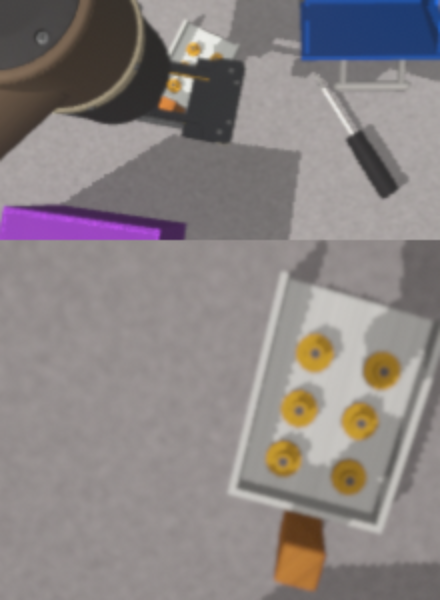

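The scoop stands upright with all six bushes in its tray, where I expected it. I'm re-gripping it on its side faces.

carry_out(deltas=[[[0,0,0,0.023,1],[0,0,0.1,0.043,1],[0,0,0.25,0.043,1],[0,0,0.4,0.043,1],[0,0,0.46,0.043,1]]])

```text
clock: 12.95
tool_pos: [0.4586, 0.1693, 0.0332]
orientation: [179.8, 0.1, -25.3]
force: [0.5, 0.3, 0.6]
opening: 0.0878
gripper_force: 0.0
```

carry_out(deltas=[[[0,0,0,0,0.2],[0,0,0,0,-0.3],[0,0,0,0,-0.8],[0,0,0,0,-1],[0,0,0,0,-1]]])

```text
clock: 13.45
tool_pos: [0.4603, 0.1706, 0.0363]
orientation: [-179.9, -0.0, -25.3]
force: [-0.5, 0.4, -0.8]
opening: 0.0533
gripper_force: 0.0
```

carry_out(deltas=[[[0,0,0,0,-1],[0,0,0,0,-1],[0,0,0,0,-1],[0,0,0,0,-1],[0,0,0,0,-1]]])

```text
clock: 13.95
tool_pos: [0.4599, 0.1704, 0.0356]
orientation: [-180.0, -0.0, -25.3]
force: [0.2, 0.6, 0.5]
opening: 0.0179
gripper_force: 30.0
```

carry_out(deltas=[[[0,0,-0.02,0,-1],[0,0,-0.05,0,-1],[0,0,-0.08,0,-1],[0,0,-0.1,0,-1],[0,0,-0.1,0,-1]]])

```text
clock: 14.45
tool_pos: [0.4603, 0.1707, 0.0564]
orientation: [-179.9, -0.0, -25.3]
force: [0.0, -0.8, -3.2]
opening: 0.0175
gripper_force: 30.0
```

Run:
```python
from h import *
o=st();print(o['moment']); S=snap('side');T=snap('top')
y=np.radians(o['orientation'][2]);p=np.array(o['tool_pos']);f=np.array([np.cos(y),np.sin(y),0])
for n,q in(('s',S),('t',T)):
  for k in('scoop_grip','scoop_lip'): print(n,k,[(np.round(d['centre'],1).tolist(),round(d['p'],2)) for d in ctrl.spot_point(q,k)][:2])
for a in(0,.1,.2,.4): 
  piv=p+[0,0,.019]; r=.107*(f*np.cos(a)-np.array([0,0,np.sin(a)]))-.05*(np.array([0,0,np.cos(a)])+f*np.sin(a)); print(a,proj(S,piv+r).round(),proj(T,piv+r).round())
cv2.imwrite('pics/s4.png',cv2.resize(S['color'][130:290,180:380],None,fx=3,fy=3)[:,:,::-1])
```

```text
{'clock': 14.45, 'tool_pos': [0.46, 0.171, 0.056], 'orientation': [-179.92, -0.036, -25.299], 'force': [0.004, -0.775, -3.173], 'opening': 0.018, 'gripper_force': 30.0, 'joint_pos': [43.344, 13.965, -34.716, 0.007, -41.232, 21.352]}
[ 0.05796221  0.07822353 -0.02292155]
s scoop_grip [([250.4, 191.3], 0.81)]
s scoop_lip [([285.6, 196.5], 0.8), ([275.8, 262.5], 0.48)]
t scoop_grip []
t scoop_lip [([234.2, 186.4], 0.81)]
0 [284. 198.] [236. 185.]
0.1 [282. 201.] [235. 188.]
0.2 [280. 203.] [234. 191.]
0.4 [275. 207.] [232. 198.]
```

View pics/s4.png

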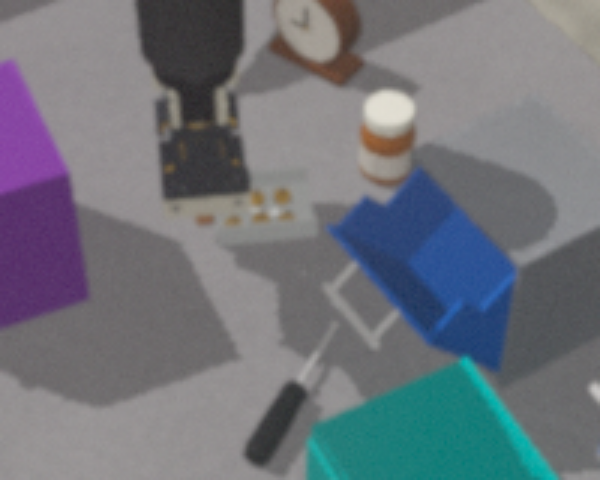

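The bin stands open and the scoop is level in the grip, with its lip at side (285,197). I'm lifting and carrying it over smoothly.

carry_out(deltas=[[[0,0,-0.08,0,-1],[0,0,-0.22,0,-1],[0,0,-0.4,0,-1],[0,0,-0.58,0,-1],[0,0,-0.7,0,-1]]])

```text
clock: 15.25
tool_pos: [0.4604, 0.1706, 0.198]
orientation: [-179.9, -0.1, -25.3]
force: [0.9, 0.8, -2.9]
opening: 0.0178
gripper_force: 30.0
```

Run:
```python
from h import *
st(); to(.44,-.0625,.205,0); to(.45,.06,.205,-12)
```

```text
{'clock': 15.25, 'tool_pos': [0.46, 0.171, 0.198], 'orientation': [-179.892, -0.068, -25.29], 'force': [0.853, 0.769, -2.881], 'opening': 0.018, 'gripper_force': 30.0, 'joint_pos': [43.344, 4.239, -24.487, 0.027, -61.149, 21.352]}
row [ 0.406  1.097 -0.037] -0.0703 rows>= 5.0
row [ 0.189  0.522 -0.036] -0.0369 rows>= 3.0
```

carry_out(deltas=[[[0.02,0.06,-0.01,-0.004,-1],[0.06,0.16,-0.03,-0.012,-1],[0.11,0.29,-0.035,-0.02,-1],[0.15,0.41,-0.035,-0.029,-1],[0.19,0.52,-0.036,-0.037,-1]]])

```text
clock: 15.75
tool_pos: [0.4492, 0.0589, 0.2025]
orientation: [180.0, 0.0, -11.9]
force: [0.2, 1.0, -1.9]
opening: 0.0178
gripper_force: 30.0
```

Run:
```python
from h import *
st(); to(.44,-.0625,.205,0)
```

```text
{'clock': 15.75, 'tool_pos': [0.449, 0.059, 0.203], 'orientation': [179.988, 0.03, -11.854], 'force': [0.157, 1.015, -1.867], 'opening': 0.018, 'gripper_force': 30.001, 'joint_pos': [32.513, 0.236, -28.065, -0.014, -61.729, 45.64]}
row [ 0.08   0.604 -0.012] -0.0329 rows>= 3.0
```

carry_out(deltas=[[[0.01,0.12,0,-0.007,-1],[0.03,0.26,-0.005,-0.015,-1],[0.06,0.42,-0.01,-0.023,-1],[0.075,0.54,-0.012,-0.03,-1],[0.08,0.604,-0.012,-0.033,-1]]])

```text
clock: 16.25
tool_pos: [0.4397, -0.0631, 0.2049]
orientation: [180.0, 0.0, -0.1]
force: [-0.6, -0.5, -3.1]
opening: 0.0177
gripper_force: 30.0
```

Run:
```python
from h import *
o=st();to(.470,-.0625,.172,0); S=snap('side');W=snap('wrist')
p=np.array(o['tool_pos'])
for n,q in(('s',S),('w',W)):
  for k in('scoop_lip',): print(n,k,[(np.round(d['centre'],1).tolist(),round(d['p'],2)) for d in ctrl.spot_point(q,k)][:2])
  for a in(-.1,0,.1,.2): print(a,proj(q,p+[.107*np.cos(a)-.0516*np.sin(a),0,.019-.107*np.sin(a)-.0516*np.cos(a)]).round())
a=np.vstack([cv2.resize(S['color'][140:260,240:400],(560,420)),W['color'][60:240]])
cv2.imwrite('pics/s5.png',a[:,:,::-1])
```

```text
{'clock': 16.25, 'tool_pos': [0.44, -0.063, 0.205], 'orientation': [179.988, 0.04, -0.082], 'force': [-0.623, -0.524, -3.082], 'opening': 0.018, 'gripper_force': 30.0, 'joint_pos': [17.417, -0.814, -28.774, -0.001, -62.081, 72.501]}
row [ 0.152 -0.003  0.165] -0.0002 rows>= 1.0
s scoop_lip [([319.2, 204.4], 0.85)]
-0.1 [322. 203.]
0 [321. 207.]
0.1 [319. 210.]
0.2 [316. 214.]
w scoop_lip [([281.8, 70.3], 0.94), ([304.3, 163.4], 0.56)]
-0.1 [280.  55.]
0 [280.  67.]
0.1 [280.  79.]
0.2 [280.  91.]
```

View pics/s5.png

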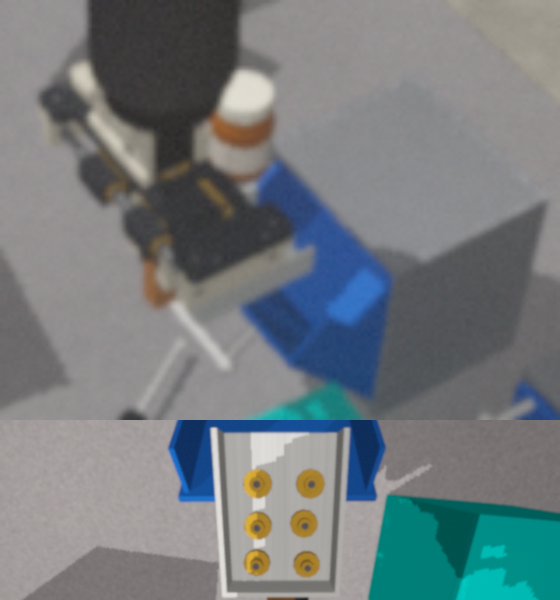

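Level and centred, with six bushes on board. I'm tucking the tray's front corners under the roof edge.

carry_out(deltas=[[[0.02,0,0.02,0,-1],[0.06,0,0.06,0,-1],[0.1,0,0.1,0,-1],[0.13,0,0.13,0,-1],[0.15,0,0.14,0,-1]]])

```text
clock: 16.95
tool_pos: [0.4706, -0.0614, 0.1758]
orientation: [180.0, 0.1, -0.1]
force: [-0.9, 0.0, -2.5]
opening: 0.0178
gripper_force: 30.0
```

carry_out(deltas=[[[0.02,0,0,0,-1],[0.05,0,0,0,-1],[0.08,0,0,0,-1],[0.105,0,0,0,-1],[0.115,0,0,0,-1]]])

```text
clock: 17.45
tool_pos: [0.4932, -0.0617, 0.1769]
orientation: [180.0, 0.1, -0.1]
force: [-2.9, -0.3, -2.6]
opening: 0.0175
gripper_force: 30.0
```

carry_out(deltas=[[[0,0,-0.02,0,-1],[0.01,0,-0.05,0,-1],[0.02,0,-0.08,0,-1],[0.03,0,-0.11,0,-1],[0.04,0,-0.13,0,-1]]])

```text
clock: 17.95
tool_pos: [0.5016, -0.0615, 0.2039]
orientation: [-180.0, -0.0, -0.1]
force: [1.6, -0.3, -7.3]
opening: 0.0175
gripper_force: 30.0
```

```bash
cat >> h.py <<'E'
def tilt():
    o=st();p=np.array(o['tool_pos']); S=snap('side');W=snap('wrist')
    for n,q in(('s',S),('w',W)):
      for k in('scoop_lip','wide_handle'): print(n,k,[(np.round(d['centre'],1).tolist(),round(d['p'],2)) for d in ctrl.spot_point(q,k)][:3])
      for a in(0,.17,.35,.52,.7): print(a,proj(q,p+[.107*np.cos(a)-.0516*np.sin(a),0,.019-.107*np.sin(a)-.0516*np.cos(a)]).round(),end=' ')
    return S,W
E
python3 -c "
from h import *
tilt()"
```

```text
{'clock': 17.95, 'tool_pos': [0.502, -0.061, 0.204], 'orientation': [-179.989, -0.03, -0.104], 'force': [1.639, -0.311, -7.267], 'opening': 0.017, 'gripper_force': 29.999, 'joint_pos': [15.316, 5.433, -22.297, -0.003, -62.237, 74.582]}
s scoop_lip [([332.9, 203.6], 0.71)]
s wide_handle [([284.1, 311.3], 0.93), ([299.6, 232.1], 0.71), ([131.7, 189.3], 0.69)]
0 [340. 197.] 0.17 [336. 203.] 0.35 [331. 209.] 0.52 [326. 215.] 0.7 [320. 220.] w scoop_lip [([281.2, 103.5], 0.74)]
w wide_handle []
0 [281.  69.] 0.17 [281.  89.] 0.35 [281. 111.] 0.52 [281. 132.] 0.7 [281. 153.]
```

The scoop is pivoting as planned, with about 0.27 rad of tilt at low force. I'll keep going.

carry_out(deltas=[[[0.015,0,-0.025,0,-1],[0.03,0,-0.05,0,-1],[0.05,0,-0.08,0,-1],[0.07,0,-0.105,0,-1],[0.095,0,-0.13,0,-1]]])

```text
clock: 18.75
tool_pos: [0.5204, -0.0616, 0.2294]
orientation: [-180.0, 0.0, -0.1]
force: [-1.1, 0.5, -7.5]
opening: 0.0177
gripper_force: 30.0
```

carry_out(deltas=[[[0.015,0,-0.015,0,-1],[0.03,0,-0.03,0,-1],[0.06,0,-0.05,0,-1],[0.06,0,-0.05,0,-1],[0.06,0,-0.05,0,-1]]])

```text
clock: 19.25
tool_pos: [0.533, -0.0617, 0.2397]
orientation: [180.0, -0.1, -0.1]
force: [-1.6, -0.0, -2.5]
opening: 0.0175
gripper_force: 30.0
```

Run:
```python
from h import *
S,W=tilt()
a=np.vstack([cv2.resize(S['color'][140:260,260:420],(560,420)),W['color'][40:220]])
cv2.imwrite('pics/s6.png',a[:,:,::-1])
```

```text
{'clock': 19.25, 'tool_pos': [0.533, -0.062, 0.24], 'orientation': [179.994, -0.078, -0.097], 'force': [-1.562, -0.02, -2.522], 'opening': 0.018, 'gripper_force': 29.999, 'joint_pos': [14.365, 6.927, -15.696, 0.028, -67.303, 75.527]}
s scoop_lip [([329.2, 202.7], 0.58)]
s wide_handle [([284.7, 312.7], 0.96), ([297.3, 234.4], 0.76), ([132.8, 191.9], 0.76)]
0 [351. 183.] 0.17 [347. 189.] 0.35 [342. 195.] 0.52 [337. 201.] 0.7 [331. 206.] w scoop_lip [([280.1, 157.4], 0.85)]
w wide_handle []
0 [281.  68.] 0.17 [281.  88.] 0.35 [281. 110.] 0.52 [281. 131.] 0.7 [281. 153.]
```

View pics/s6.png

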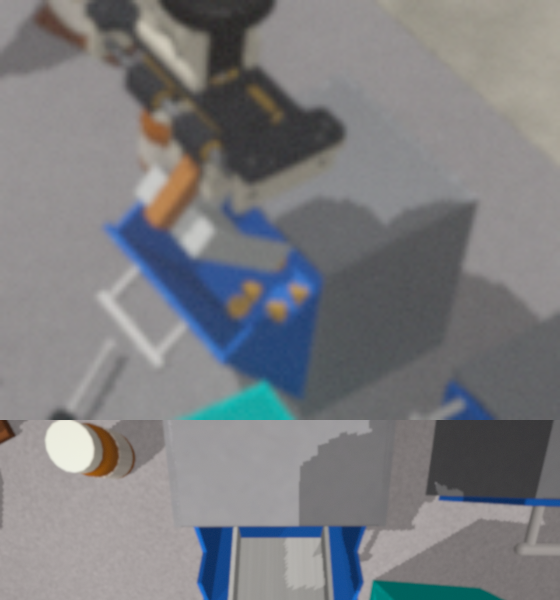

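Tilt is 0.73 rad, the visible tray floor is empty, and bushes lie in the bucket near crop (270,295). I'm withdrawing the scoop and checking the count.

carry_out(deltas=[[[-0.05,0,0,0,-1],[-0.15,0,0,0,-1],[-0.28,0,-0.03,0,-1],[-0.3,0,-0.15,0,-1],[-0.3,-0.2,-0.25,0,-1]]])

```text
clock: 20.05
tool_pos: [0.4711, -0.0237, 0.2906]
orientation: [180.0, -0.1, -0.3]
force: [0.8, 1.3, -2.1]
opening: 0.0175
gripper_force: 30.0
```

carry_out(deltas=[[[0.05,-0.2,0,0.014,-1],[0.08,-0.4,0,0.028,-1],[0.12,-0.55,0,0.042,-1],[0.15,-0.7,0,0.056,-1],[0.19,-0.8,0.0,0.07,-1]]])

```text
clock: 20.55
tool_pos: [0.5104, 0.1403, 0.2896]
orientation: [-179.9, -0.0, -25.4]
force: [0.7, -1.1, -1.3]
opening: 0.0179
gripper_force: 30.0
```

Run:
```python
from h import *
st();to(.519,.143,.105,-25)
T=snap('top');S=snap('side')
print([(np.round(d['centre'],1).tolist(),round(d['p'],2)) for d in ctrl.spot_point(S,'wide_handle')],[(np.round(d['centre'],1).tolist(),round(d['p'],2)) for d in ctrl.spot_point(T,'wide_handle')])
for n,q in(('t',T),('s',S)): print([(th,proj(q,np.array([.59-.041*np.cos(th)-.13*np.sin(th),-.063,.03-.041*np.sin(th)+.13*np.cos(th)])).round(1).tolist()) for th in(.6,.65,.7)])
print([(np.round(d['centre']).tolist(),round(d['p'],2)) for d in ctrl.search_frame(T,'bush0')])
print([(np.round(d['centre']).tolist(),round(d['p'],2)) for d in ctrl.search_frame(S,'bush0')])
a=np.vstack([cv2.resize(T['color'][120:240,200:380],(560,373)),cv2.resize(S['color'][180:260,260:420],(440,220))[:, :].copy() if 0 else cv2.copyMakeBorder(cv2.resize(S['color'][180:260,260:420],(440,220)),0,0,0,120,0)])
cv2.imwrite('pics/s7.png',a[:,:,::-1])
```

```text
{'clock': 20.55, 'tool_pos': [0.51, 0.14, 0.29], 'orientation': [-179.925, -0.038, -25.438], 'force': [0.729, -1.139, -1.327], 'opening': 0.018, 'gripper_force': 29.997, 'joint_pos': [36.607, 4.584, -11.803, -0.002, -73.53, 27.956]}
row [ 0.032 -0.03   0.923] -0.0012 rows>= 4.0
[([132.9, 190.6], 0.91), ([297.1, 234.0], 0.76), ([285.3, 310.3], 0.69), ([263.2, 129.2], 0.33)] [([315.5, 207.6], 0.72), ([157.8, 368.5], 0.72), ([417.5, 287.1], 0.58)]
[(0.6, [316.3, 208.9]), (0.65, [316.1, 211.1]), (0.7, [315.9, 213.2])]
[(0.6, [299.1, 231.4]), (0.65, [297.7, 233.4]), (0.7, [296.5, 235.4])]
[([296.0, 172.0], 0.48), ([308.0, 168.0], 0.48)]
[([273.0, 146.0], 0.52)]
```

View pics/s7.png

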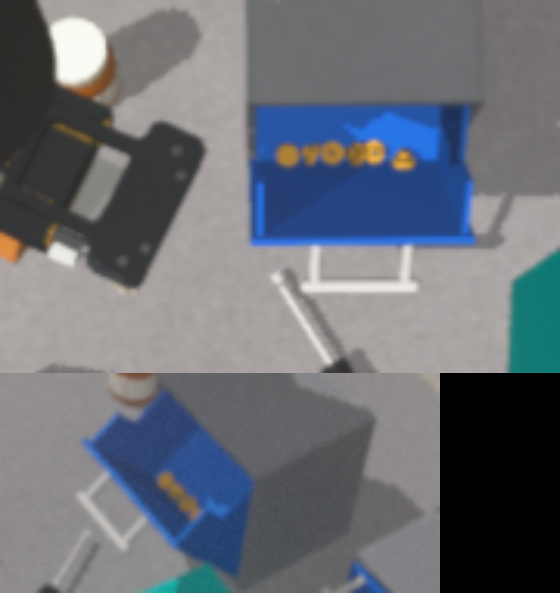

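Six bushes sit in a row in the bucket (crop x 288–403, y 155). Next I set the scoop down. I'll land its lip, then lower and move backwards so that it levels.

carry_out(deltas=[[[0.03,-0.02,0.15,0,-1],[0.03,-0.02,0.4,0,-1],[0.03,-0.02,0.65,0,-1],[0.03,-0.02,0.83,0,-1],[0.03,-0.02,0.92,0,-1]]])

```text
clock: 21.35
tool_pos: [0.5159, 0.1375, 0.1021]
orientation: [179.8, 0.1, -25.4]
force: [-0.1, -0.5, -0.1]
opening: 0.0175
gripper_force: 30.0
```

carry_out(deltas=[[[0,0,0.03,0,-1],[-0.04,0,0.07,0,-1],[-0.09,0,0.11,0,-1],[-0.14,0,0.15,0,-1],[-0.19,0,0.19,0,-1]]])

```text
clock: 21.85
tool_pos: [0.484, 0.1564, 0.0694]
orientation: [-179.8, -0.1, -25.3]
force: [-0.6, -2.2, 3.8]
opening: 0.0178
gripper_force: 30.0
```

```bash
python3 -c "
from h import *
st()"
```

```text
{'clock': 21.85, 'tool_pos': [0.484, 0.156, 0.069], 'orientation': [-179.823, -0.125, -25.275], 'force': [-0.628, -2.176, 3.755], 'opening': 0.018, 'gripper_force': 30.0, 'joint_pos': [40.093, 14.279, -31.898, 0.058, -43.611, 24.59]}
```

carry_out(deltas=[[[-0.04,0,0.04,0,-1],[-0.08,0,0.08,0,-1],[-0.11,0,0.12,0,-1],[-0.14,0,0.15,0,-1],[-0.15,0,0.166,0,-1]]])

```text
clock: 22.35
tool_pos: [0.457, 0.169, 0.0351]
orientation: [-180.0, -0.1, -25.2]
force: [-5.7, -9.4, 43.1]
opening: 0.0177
gripper_force: 30.0
```

carry_out(deltas=[[[0,0,0.003,0,-1],[0,0,0.007,0,-1],[0,0,0.01,0,-1],[0,0,0.01,0,-1],[0,0,0.01,0,-1]]])

```text
clock: 22.85
tool_pos: [0.4572, 0.1688, 0.0349]
orientation: [-179.9, -0.1, -25.2]
force: [-9.6, -4.6, 39.7]
opening: 0.0176
gripper_force: 30.0
```

```bash
python3 -c "
from h import *
o=st();S=snap('side');p=np.array(o['tool_pos']);f=np.array([.904,-.427,0]);z=np.array([0,0,1])
print([(np.round(d['centre'],1).tolist(),round(d['p'],2)) for d in ctrl.spot_point(S,'scoop_lip')])
for a in(0,.1,.2): print(a,proj(S,p+.019*z+.107*(f*np.cos(a)-z*np.sin(a))-.0516*(z*np.cos(a)+f*np.sin(a))))"
```

```text
{'clock': 22.85, 'tool_pos': [0.457, 0.169, 0.035], 'orientation': [-179.929, -0.102, -25.206], 'force': [-9.635, -4.631, 39.708], 'opening': 0.018, 'gripper_force': 30.015, 'joint_pos': [43.498, 15.602, -36.448, 0.114, -37.848, 21.206]}
[([284.0, 203.3], 0.73)]
0 [283.19512178 204.08168001]
0.1 [281.31033443 206.5666765 ]
0.2 [279.11131425 208.92476149]
```

It's flat on the bench. I'll ease the pressure, release and rise.

carry_out(deltas=[[[0,0,-0.005,0,-1],[0,0,-0.008,0,1],[0,0,-0.008,0,1],[0,0,-0.008,0,1],[0,0,-0.01,0,1]]])

```text
clock: 23.45
tool_pos: [0.4561, 0.1684, 0.0335]
orientation: [180.0, 0.0, -25.3]
force: [-0.1, 0.5, 0.6]
opening: 0.0444
gripper_force: 0.0
```

carry_out(deltas=[[[0,0,-0.05,0,1],[0,0,-0.2,0,1],[0,0,-0.45,0,1],[0,0,-0.7,0,1],[0,0,-0.85,0,0]]])

```text
clock: 23.95
tool_pos: [0.4574, 0.169, 0.2087]
orientation: [-179.8, -0.2, -25.3]
force: [0.0, 1.1, 1.2]
opening: 0.0764
gripper_force: 0.0
```

Run:
```python
from h import *
st();to(.47,-.04,.16,0)
T=snap('top');S=snap('side')
for q in(S,T):
  for k in('scoop_grip','scoop_lip'): print([(np.round(d['centre'],1).tolist(),round(d['p'],2)) for d in ctrl.spot_point(q,k)][:2])
  print([proj(q,np.array(X)).round().tolist() for X in([.457,.169,.05],[.554,.123,.003])])
```

```text
{'clock': 23.95, 'tool_pos': [0.457, 0.169, 0.209], 'orientation': [-179.764, -0.151, -25.276], 'force': [0.037, 1.115, 1.183], 'opening': 0.076, 'gripper_force': 0.0, 'joint_pos': [43.491, 3.278, -24.055, 0.062, -62.393, 21.205]}
row [0.503 0.919 0.241] -0.0702 rows>= 5.0
[([246.9, 197.7], 0.86)]
[([331.4, 235.3], 0.71), ([281.4, 200.9], 0.58)]
[[247.0, 197.0], [283.0, 204.0]]
[([214.9, 223.4], 0.71), ([319.9, 168.7], 0.65)]
[([238.3, 186.5], 0.6)]
[[215.0, 224.0], [237.0, 188.0]]
```

Now a gentle nudge on the handle, to make sure the bin is against its stop.

carry_out(deltas=[[[0.1,0.2,0.05,-0.014,-1],[0.2,0.4,0.05,-0.028,-1],[0.3,0.6,0.05,-0.042,-1],[0.4,0.8,0.05,-0.056,-1],[0.51,0.92,0.05,-0.07,-1]]])

```text
clock: 24.75
tool_pos: [0.4682, -0.0438, 0.1929]
orientation: [180.0, 0.2, 0.1]
force: [0.7, 0.2, -0.8]
opening: 0.0152
gripper_force: 0.0
```

carry_out(deltas=[[[0,0,0.05,0,-1],[0,0,0.15,0,-1],[0,0,0.25,0,-1],[0,0,0.33,0,-1],[0,0,0.36,0,-1]]])

```text
clock: 25.25
tool_pos: [0.4681, -0.0415, 0.1193]
orientation: [179.9, 0.3, -0.2]
force: [0.7, -0.2, 0.3]
opening: 0.0003
gripper_force: 0.0
```

```bash
python3 -c "
from h import *
st();to(.472,-.04,.108,0)"
```

```text
{'clock': 25.25, 'tool_pos': [0.468, -0.042, 0.119], 'orientation': [179.931, 0.281, -0.158], 'force': [0.66, -0.225, 0.274], 'opening': 0.0, 'gripper_force': 0.0, 'joint_pos': [18.999, 7.26, -32.765, -0.035, -50.264, 70.866]}
row [ 0.02  -0.008  0.056] -0.0004 rows>= 1.0
```

carry_out(deltas=[[[0.02,0,0.02,0,-1],[0.02,0,0.035,0,-1],[0.015,0,0.045,0,-1],[0.01,0,0.055,0,-1],[0.01,0,0.055,0,-1]]])

```text
clock: 25.75
tool_pos: [0.472, -0.0413, 0.1112]
orientation: [-180.0, -0.0, -0.1]
force: [-0.2, -0.0, 0.6]
opening: 0.0006
gripper_force: 0.2
```

```bash
python3 -c "
from h import *
st()"
```

```text
{'clock': 25.75, 'tool_pos': [0.472, -0.041, 0.111], 'orientation': [-179.988, -0.036, -0.104], 'force': [-0.25, -0.001, 0.625], 'opening': 0.001, 'gripper_force': 0.219, 'joint_pos': [18.878, 8.029, -33.149, 0.001, -48.783, 71.018]}
```

carry_out(deltas=[[[0,0,0.006,0,-1],[-0.005,0,0.012,0,-1],[-0.005,0,0.016,0,-1],[-0.005,0,0.018,0,-1],[-0.005,0,0.018,0,-1]]])

```text
clock: 26.25
tool_pos: [0.4708, -0.0414, 0.1084]
orientation: [180.0, -0.0, -0.1]
force: [-7.0, 2.8, 16.0]
opening: 0.0005
gripper_force: 7.9
```

carry_out(deltas=[[[0,0,-0.05,0,-1],[0,0,-0.2,0,-1],[0,0,-0.4,0,-1],[0,0,-0.6,0,-1],[0,-0.1,-0.75,0,-1]]])

```text
clock: 26.75
tool_pos: [0.4715, -0.0223, 0.2604]
orientation: [-180.0, -0.2, -0.2]
force: [1.1, 1.0, 0.4]
opening: 0.0007
gripper_force: 0.0
```

carry_out(deltas=[[[0,-0.3,0,0,-1],[0,-0.6,0,0,-1],[0,-0.9,0,0,-1],[0,-0.9,0,0,-1],[0,-0.9,0,0,-1]]])

```text
clock: 27.25
tool_pos: [0.4715, 0.1618, 0.2574]
orientation: [-180.0, -0.0, 0.1]
force: [-0.4, -0.1, 0.2]
opening: 0.0005
gripper_force: 0.0
```

Run:
```python
from h import *
st();S=snap('side');T=snap('top')
for n,q in(('t',T),('s',S)):
  print([(np.round(d['centre'],1).tolist(),round(d['p'],2)) for d in ctrl.spot_point(q,'wide_handle')])
  for k in('jar','clock','driver','narrow_handle'): print(n,k,[np.round(d['centre']).tolist() for d in ctrl.spot_point(q,k)][:2])
print(ctrl.close_job())
```

```text
{'clock': 27.25, 'tool_pos': [0.471, 0.162, 0.257], 'orientation': [-179.975, -0.03, 0.087], 'force': [-0.432, -0.129, 0.195], 'opening': 0.001, 'gripper_force': 0.0, 'joint_pos': [41.574, 2.512, -18.25, 0.001, -69.199, 48.512]}
[([317.5, 207.9], 0.77), ([156.2, 368.1], 0.7), ([415.6, 285.9], 0.64)]
t jar [[225.0, 144.0]]
t clock [[328.0, 168.0]]
t driver [[308.0, 235.0]]
t narrow_handle [[432.0, 164.0], [226.0, 203.0]]
[([299.3, 234.0], 0.95), ([133.1, 187.8], 0.66), ([287.4, 312.4], 0.55)]
s jar [[310.0, 177.0], [246.0, 200.0]]
s clock [[286.0, 134.0], [282.0, 202.0]]
s driver [[276.0, 260.0], [320.0, 220.0]]
s narrow_handle [[388.0, 272.0]]
the job is handed in; nothing more can be done
None
```

The job is handed in at 27 s, with no verdict returned: the wide bin was pushed to its stop with all six bushes seen inside, the scoop is back on the bench standing level, and the narrow bin, jar, clock and screwdriver show no movement.

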